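# Sweep the used specimen lids into the discard bin

### The job

Three used orange lids lie on the raised white sorting stand. With the fingertips, sweep every one of them along the deck and off the stand's open end so that they all drop into the yellow discard bin, at whichever end it stands; push them only, never lift or carry one. Leave the dropper bottle, the vial and the sealed jar standing where they are.

Things in the scene. Friction and masses are not known exactly. Their poses are not given: they have to be found in the camera images.
- stand: white raised stand, fixed: flat deck 240 mm (its x) by 320 mm (its y), surface 60 mm above the bench. Rims 6 mm thick, 8 mm above the deck, run along its long (-x, +x) edges; the short ends (+y, -y) are open, without rims, a bin against each. Origin: centre of its underside on the bench; x points away from the robot, y to the robot's left (turned up to 0.25 rad), z up
- yellow_bin: yellow discard bin, where the lids must go: open-topped, fixed, 200 mm (its x) by 100 mm (its y), 54 mm high, walls and floor 4 mm. Stands against one open end of the stand (which end varies), rim 6 mm below the deck, 2 mm gap. Origin: centre of its underside on the bench, 212 mm from the stand's origin along the stand's +y or -y; axes parallel to the stand's
- green_bin: green bin, not for these lids: open-topped, fixed, 200 mm (its x) by 100 mm (its y), 54 mm high, walls and floor 4 mm. Stands against one open end of the stand (which end varies), rim 6 mm below the deck, 2 mm gap. Origin: centre of its underside on the bench, 212 mm from the stand's origin along the stand's +y or -y; axes parallel to the stand's
- lid1: used orange plastic specimen lid, a plain disc 36 mm in diameter and 14 mm high, 13 to 25 g, lying flat and loose on the stand's deck and sliding freely when pushed; any two lids are at least 85 mm apart along the stand's y axis. Origin: centre of its underside, z up
- lid2: used orange plastic specimen lid, a plain disc 36 mm in diameter and 14 mm high, 13 to 25 g, lying flat and loose on the stand's deck and sliding freely when pushed; any two lids are at least 85 mm apart along the stand's y axis. Origin: centre of its underside, z up
- lid3: used orange plastic specimen lid, a plain disc 36 mm in diameter and 14 mm high, 13 to 25 g, lying flat and loose on the stand's deck and sliding freely when pushed; any two lids are at least 85 mm apart along the stand's y axis. Origin: centre of its underside, z up
- dropper: white and blue dropper bottle, 28 mm in diameter, 54 mm high. Stands loose on the deck in the strip along the far (+x) rim, 65 to 80 mm from the deck's midline to its centre; must be left standing where it is. Origin: centre of its underside, z up
- vial: small glass sample vial with a red cap, 26 mm in diameter, 46 mm high. Stands loose on the deck in the strip along the far (+x) rim, 65 to 80 mm from the deck's midline to its centre; must be left standing where it is. Origin: centre of its underside, z up
- jar: sealed clear specimen jar with a white lid, 38 mm in diameter, 49 mm high. Stands loose on the deck in the strip along the far (+x) rim, 65 to 80 mm from the deck's midline to its centre; must be left standing where it is. Origin: centre of its underside, z up
Things that resemble listed ones, but are neither listed nor needed, are in the scene too. What is shaped like the lid2 but black or purple is not meant.

How it is judged (in metres and radians):
At the end, for the whole second after the job is handed in: all three lids are at rest inside the yellow bin (their centres within its outline and less than 47 mm above the bench), and the dropper bottle, vial and jar stand upright (within 0.3 rad) within 15 mm of where they were (x of lid1 in the frame of yellow_bin between -0.1 and 0.1 m and y of lid1 in the frame of yellow_bin between -0.05 and 0.05 m and z of each of lid1, lid2, lid3 in the frame of yellow_bin below 0.047 m and linear speed of each of lid1, lid2, lid3 below 0.02 m/s and x of lid2 in the frame of yellow_bin between -0.1 and 0.1 m and y of lid2 in the frame of yellow_bin between -0.05 and 0.05 m and x of lid3 in the frame of yellow_bin between -0.1 and 0.1 m and y of lid3 in the frame of yellow_bin between -0.05 and 0.05 m and distance of each of dropper, vial, jar from where it was at the start of the episode below 0.015 m and angle between each of dropper, vial, jar's own z axis and vertical below 0.3 rad); the robot touches nothing.
It fails at once if a lid is lifted more than 25 mm off the deck (height (world z) of any of lid1, lid2, lid3 above 0.085 m).
It fails at once if a lid is carried out over the yellow bin above the deck's height instead of being swept off the edge ((y of lid1 in the frame of yellow_bin between -0.02 and 0.02 m and x of lid1 in the frame of yellow_bin between -0.1 and 0.1 m and height (world z) of lid1 above 0.063 m) or (y of lid2 in the frame of yellow_bin between -0.02 and 0.02 m and x of lid2 in the frame of yellow_bin between -0.1 and 0.1 m and height (world z) of lid2 above 0.063 m) or (y of lid3 in the frame of yellow_bin between -0.02 and 0.02 m and x of lid3 in the frame of yellow_bin between -0.1 and 0.1 m and height (world z) of lid3 above 0.063 m)).
It fails at once if the dropper bottle, vial or jar is pushed more than 15 mm or tipped (not (distance of each of dropper, vial, jar from where it was at the start of the episode below 0.015 m and angle between each of dropper, vial, jar's own z axis and vertical below 0.3 rad)).
It also fails if it takes over 64 s, if anything falls off the work surface, if the arm or the gripper's body presses on something with over 40 N, if the wrist force passes 120 N, or if a joint passes its speed limit or range.

### The arm

A 6-joint arm with a two-finger parallel gripper is mounted at the origin on the work surface. World frame = base frame: x ahead of the robot, y to its left, z up, the work surface at z = 0. Lengths are in m, angles in degrees, forces in N, time in s.
With the tool pointing down it reaches from about 0.375 to 0.9 m from the base axis. Payload 3.1 kg.
Tool frame: the origin (TCP) lies where the fingers leave the gripper's body, on its centre line; the fingertips stand 70 mm ahead of it and the grasp point (between the pads) lies 51 mm ahead of it; z points along the fingers, y is the line along which they close (so a half turn about z gives the same grasp; the last joint's range is limited). The gripper opens to 87 mm and grips with 3 to 60 N. Pads are 19 mm wide; open, the fingers measure 117 mm over their backs; the gripper's body (75 mm by 190 mm) begins 51 mm behind the grasp point.
Start: joints at [-73.883, 30.224, 82.088, -0, 67.689, -10.227], TCP at [0.277, -0.56, 0.292] pointing down, gripper open.
Joint ranges: [-176.69, 176.69], [-43.24, 126.21], [12.49, 139.97], [-82, 262], [0, 151.66], [-163.58, 163.58]. Speed limits (degrees/s): [159.86, 159.86, 180, 180, 180, 180].

### API

Orientations are given as a 3x3 rotation matrix whose columns are the frame's x, y, z axes.
In Python, from rig import readout, capture, calibration, bot, look_for gives the robot as it stands. The module is installed in compiled form; this text tells all that it offers.
- The arm moves only by the shell command python3 -m pendant 'ROWS'. ROWS is JSON, a list of rows, each a list of 7 numbers: the shift along the tool's x, y, z normalised to -1 to 1, where 1 is 200 mm, then the turn, a rotation vector about the tool's x, y, z normalised to -1 to 1, where 1 is 180 degrees, then the closure, from -1 (fully open) to 1 (shut). In form: [[dx, dy, dz, ax, ay, az, grip], ...]. A call has 1 to 8 rows; each row is the pose to reach, as a shift and turn from the pose commanded when the call began, along the tool's axes at that moment, turning the shorter way round; what a row does not reach only later rows make up. A row lasts 1/10 s, in which the tool goes at most 50 mm and 8.59 degrees, less where a joint would pass 70% of its speed; a pose out of reach is approached as far as the arm can. A call with a number of a shift or a turn outside -1 to 1 is refused whole. A call with a gripper value outside its range is refused whole. The fingers move at their own pace and stop on an object; the grip force is fixed at half the most. Time passes only in rows, so rows that repeat a pose let the fingers close. It gives the time, the measured TCP pose, the force, the opening and the grip force at its end, in the units of the state.
- readout.read_state(): the state, without advancing time (a new reading comes with each control period).
- capture(name): name is "side" or "top"; returns (picture, depth): 400x640x3 uint8, red, green, blue; 400x640 float32, m along the optical axis (not along the pixel's ray), 0 where there is no reading.
- calibration(name): a dict with "mtx" (3x3 intrinsics, pixels), "T" (4x4, takes a point from camera to world coordinates). Camera axes: x right, y down, z forward; pixel columns grow to the right and rows downward; lengths in m; the calibration is good to about 2 mm. A picture is of the moment at which its call begins. calibration takes no time and is no camera call.
- bot.hand_in(): hands the job in; it is judged then, once.
Trained networks look in the newest picture that a camera, given by its name, has taken for a name from the list of things; names that differ only in an ending like _2 or _b are one class to them, and where a whole thing is asked for, a point or a joint stands for the part that bears it (a point fixed in the world has none). Each returns a list of dicts, best first, with "conf" (0 to 1); they miss things now and then, are a little off and sometimes report something else, mostly with a low value. They report only what shows in the picture. A call takes as long as a camera call. They do not tell look-alikes from the thing itself.
- look_for(thing, camera): "extent" ([left, top, right, bottom] in pixels, round what is visible of it).
The state is a dict: "time_s": time; "joint_positions": joint angles; "qvel": joint speeds; "tau": joint torques, N m; "position": TCP position; "tcp_rot": TCP orientation; "force": force on the tool from outside, world axes, zero at the start; "moment": the same for the moment, N m; "opening": opening from 0.0 (shut) to 1.0 (fully open); "grasp_force": force on a finger pad.
Only numpy, scipy, OpenCV 4.12 (cv2) and the standard library are available. Lean on these libraries where they do the work, as an engineer would, in place of code of your own. Each camera call takes 0.05 s, during which the arm holds its last target. There are 200 camera calls.

## Working session

There is one attempt and no reset: what is moved stays moved. The work goes in short steps, Python scripts to look and compute and a shell command to move; the robot and the scene stay as the last step left them, time stands still between calls to the robot, and variables do not carry over. Pictures are saved under pics/ and viewed, at most 10 in all, crops included, and the job is handed in when it is done.

```bash
mkdir -p pics; python3 - <<'E'
from rig import readout,capture,calibration,look_for
import cv2,numpy as np
np.set_printoptions(precision=4,suppress=True)
s=readout.read_state();print(s['time_s'],s['position'],s['tcp_rot'])
for c in ("top","side"):
    im,d=capture(c);cv2.imwrite(f"pics/{c}0.png",im[:,:,::-1]);np.save(f"{c}_d.npy",d)
    k=calibration(c);print(c,k['mtx'],k['T'])
    for t in ("stand","yellow_bin","green_bin","lid1","dropper","vial","jar"):
        print(t,[(np.round(r['extent']).astype(int).tolist(),round(r['conf'],2)) for r in look_for(t,c)])
E
```

```text
0.0 [ 0.2772 -0.5595  0.2913] [[ 0.8961  0.4438 -0.0006]
 [ 0.4438 -0.8961  0.002 ]
 [ 0.0004 -0.0021 -1.    ]]
top [[388.0991   0.     324.7945]
 [  0.     388.0991 196.8641]
 [  0.       0.       1.    ]] [[ 0.0058 -0.9838  0.1794  0.4395]
 [-0.9996 -0.0103 -0.0244  0.0338]
 [ 0.0259 -0.1792 -0.9835  0.8298]
 [ 0.      0.      0.      1.    ]]
stand [([256, 138, 436, 285], 0.66)]
yellow_bin [([420, 184, 486, 284], 0.72)]
green_bin [([210, 134, 281, 240], 0.71)]
lid1 [([376, 103, 388, 116], 0.69), ([334, 106, 350, 121], 0.64), ([330, 300, 350, 321], 0.61), ([388, 240, 408, 259], 0.57), ([282, 192, 300, 207], 0.52), ([344, 195, 362, 210], 0.51), ([281, 112, 298, 126], 0.47), ([345, 164, 354, 180], 0.19)]
dropper [([406, 177, 428, 192], 0.78)]
vial [([345, 166, 357, 181], 0.64)]
jar [([308, 150, 330, 177], 0.7), ([344, 196, 360, 211], 0.55)]
side [[461.3844   0.     321.8869]
 [  0.     461.3844 201.9229]
 [  0.       0.       1.    ]] [[ 0.9927 -0.0521  0.1086  0.4853]
 [-0.1191 -0.5579  0.8213 -0.6915]
 [ 0.0178 -0.8283 -0.56    0.5657]
 [ 0.      0.      0.      1.    ]]
stand [([223, 176, 381, 325], 0.88)]
yellow_bin [([221, 294, 366, 381], 0.79)]
green_bin [([273, 158, 370, 187], 0.74)]
lid1 [([436, 262, 458, 281], 0.88), ([308, 218, 328, 234], 0.76), ([306, 179, 324, 196], 0.72), ([393, 201, 411, 215], 0.68), ([414, 231, 433, 248], 0.61), ([190, 247, 211, 261], 0.6), ([257, 251, 278, 273], 0.57)]
dropper [([343, 252, 362, 284], 0.79)]
vial [([345, 201, 355, 231], 0.86)]
jar [([342, 179, 361, 207], 0.58), ([343, 252, 360, 285], 0.35)]
```

View pics/top0.png

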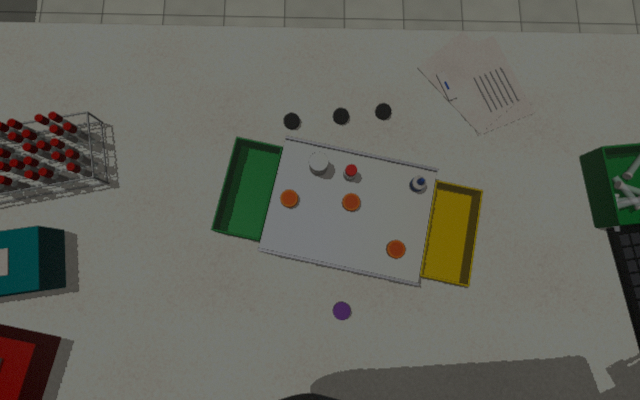

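The top view shows the yellow bin at the right, which is the -y end. There are three orange lids on the deck at about (289,199), (351,203) and (396,249). The look-alikes are black discs at (291,121), (341,116) and (383,111), and a purple one at (341,311). All four are off the stand and the wrong colour, so the three orange ones are meant. I'll confirm in a crop and measure.

```bash
cat > h.py <<'E'
import cv2,numpy as np
from rig import calibration
np.set_printoptions(precision=4,suppress=True)
def ray(c,uv,z):
    k=calibration(c);d=k['T'][:3,:3]@np.linalg.inv(k['mtx'])@[*uv,1];o=k['T'][:3,3]
    return (o+d*(z-o[2])/d[2])
def blobs(im,lo,hi,amin):
    m=cv2.inRange(cv2.cvtColor(im,cv2.COLOR_BGR2HSV),lo,hi)
    n,l,s,c=cv2.connectedComponentsWithStats(m)
    return [(c[i],s[i,4],(l==i).astype('uint8')) for i in range(1,n) if s[i,4]>amin]
E
python3 - <<'E'
from h import *
P={}
for c in("top","side"):
    im=cv2.imread(f"pics/{c}0.png")
    for ct,a,m in blobs(im,(3,120,60),(17,255,255),60): print(c,'lid',ct,a,ray(c,ct,.072))
    for nm,lo,hi in(('yellow',(20,120,40),(35,255,255)),('green',(45,90,20),(85,255,255))):
        for ct,a,m in blobs(im,lo,hi,500):
            b=cv2.boxPoints(cv2.minAreaRect(cv2.findNonZero(m)));print(c,nm,ct,a,b.round().tolist())
            cn=cv2.convexHull(cv2.findNonZero(m));cn=cv2.approxPolyDP(cn,4,True)[:,0]
            for p in cn: print('   ',p,ray(c,p,.054)[:2])
im=cv2.imread("pics/top0.png");d=np.load("top_d.npy")
print("deck corners",[ray("top",p,.068)[:2] for p in((286,138),(437,170),(420,285),(260,250))])
for n,uv,z in(("jar",(319,162),.049),("vial",(351,171),.046),("dropper",(418,183),.054)):print(n,ray("top",uv,.06+z*.9))
cv2.imwrite("pics/crop.png",cv2.resize(im[125:325,200:500],None,fx=2.6,fy=2.6,interpolation=2))
E
```

```text
top lid [288.9671 198.1934] 243 [0.5743 0.0859 0.072 ]
top lid [350.7664 201.7828] 244 [ 0.5683 -0.0367  0.072 ]
top lid [395.5153 248.7748] 262 [ 0.4764 -0.1234  0.072 ]
top yellow [451.3101 233.5082] 4837 [[419.0, 278.0], [435.0, 180.0], [485.0, 188.0], [468.0, 287.0]]
    [482 190] [ 0.5988 -0.3095]
    [468 286] [ 0.4055 -0.2686]
    [420 276] [ 0.4243 -0.1742]
    [436 180] [ 0.6188 -0.2149]
top green [247.8662 189.4498] 4462 [[211.0, 230.0], [235.0, 135.0], [283.0, 147.0], [259.0, 242.0]]
    [282 147] [0.6852 0.1039]
    [259 240] [0.4926 0.1445]
    [212 229] [0.5137 0.2383]
    [236 138] [0.7033 0.1997]
top green [610.3048 183.7541] 3363 [[579.0, 148.0], [639.0, 143.0], [646.0, 223.0], [586.0, 228.0]]
    [639 223] [ 0.5333 -0.6305]
    [595 226] [ 0.5263 -0.5378]
    [580 157] [ 0.6721 -0.5233]
    [605 146] [ 0.697  -0.5801]
    [639 143] [ 0.7047 -0.6549]
side lid [502.2956 135.9088] 636 [1.0581 0.2792 0.072 ]
side lid [314.8524 188.381 ] 210 [0.5728 0.0816 0.072 ]
side lid [318.7956 225.6642] 274 [ 0.5666 -0.0418  0.072 ]
side lid [267.8802 261.2396] 359 [ 0.4747 -0.1278  0.072 ]
side yellow [294.8764 336.1765] 11209 [[217.0, 368.0], [224.0, 289.0], [370.0, 302.0], [363.0, 382.0]]
    [366 303] [ 0.6182 -0.2159]
    [361 381] [ 0.5856 -0.3458]
    [222 368] [ 0.4111 -0.3079]
    [219 341] [ 0.4045 -0.2641]
    [236 292] [ 0.4244 -0.1732]
side green [321.4958 171.2925] 1672 [[275.0, 178.0], [276.0, 159.0], [368.0, 165.0], [367.0, 184.0]]
    [367 165] [0.7035 0.1969]
    [367 184] [0.6873 0.1169]
    [275 178] [0.4956 0.1588]
    [282 160] [0.5143 0.2367]
deck corners [array([0.7001, 0.095 ]), array([ 0.6365, -0.2135]), array([ 0.4076, -0.1698]), array([0.4724, 0.1399])]
jar [0.6402 0.0273 0.1041]
vial [ 0.6237 -0.0348  0.1014]
dropper [ 0.5999 -0.1624  0.1086]
```

View pics/crop.png

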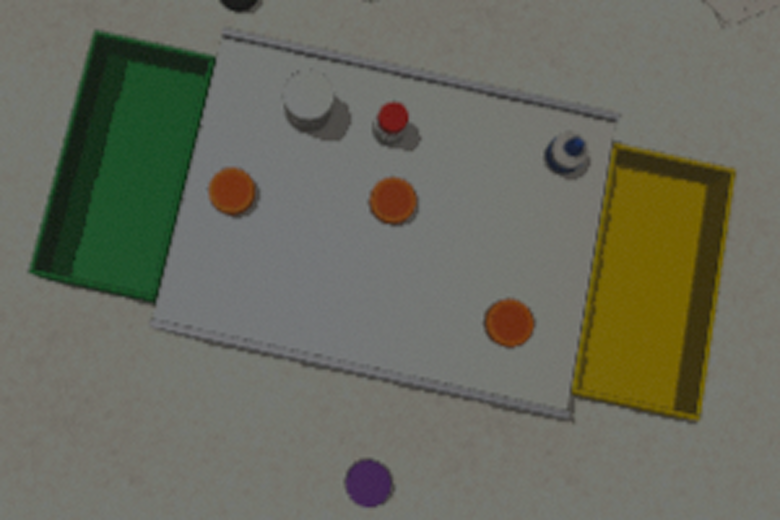

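The crop confirms three orange lids on the deck. The dropper, vial and jar stand along the far rim. I'll use a stand-frame helper and sweep the lids in order of distance from the yellow bin, nearest first, with slightly opened fingers across the push.

```bash
cat >> h.py <<'E'
C=np.array([.5553,-.0351]);X=np.array([.9787,-.2055]);Y=np.array([.2055,.9787])
def go(*targets):
    from rig import readout
    from scipy.spatial.transform import Rotation as R
    s=readout.read_state();p=np.array(s['position']);r=np.array(s['tcp_rot'])
    Rt=np.column_stack([[*Y,0],[*X,0],[0,0,-1]])
    print('t',s['time_s'],'stand',X@(p[:2]-C),Y@(p[:2]-C),p[2],'open',s['opening'],'F',np.array(s['force']))
    print('turn',R.from_matrix(r.T@Rt).as_rotvec()/np.pi)
    for x,y,z in targets:
        print((x,y,z),'->',r.T@(np.array([*(C+x*X+y*Y),z])-p)/.2)
E
python3 -c "
from h import *
go((-.0594,-.062,.25),(-.0594,-.062,.134))"
```

```text
t 0.8 stand -0.16412872985592974 -0.5708791543932517 0.29227294913007884 open 0.9993710217899792 F [-0.3753 -0.3699 -0.047 ]
turn [ 0.     -0.     -0.2878]
(-0.0594, -0.062, 0.25) -> [ 1.9849 -1.6756  0.2113]
(-0.0594, -0.062, 0.134) -> [ 1.9849 -1.6756  0.7913]
```

```bash
python3 -m pendant '[[1,-0.84,0.1,0,0,-0.2878,0.45],[1,-0.84,0.1,0,0,-0.2878,0.45],[1,-0.84,0.1,0,0,-0.2878,0.45],[1,-0.84,0.1,0,0,-0.2878,0.45],[1,-0.84,0.1,0,0,-0.2878,0.45],[1,-0.84,0.1,0,0,-0.2878,0.45],[1,-0.84,0.1,0,0,-0.2878,0.45],[1,-0.84,0.1,0,0,-0.2878,0.45]]'
python3 -c "
from h import *
go((-.0594,-.062,.25),(-.0594,-.062,.134))"
```

```text
time_s: 1.6
position: [0.3824, -0.3215, 0.2726]
tcp_rot: [[0.208, 0.978, 0.001], [0.978, -0.208, -0.002], [-0.001, 0.001, -1.0]]
force: [0.5, -0.8, -0.2]
opening: 0.358
grasp_force: 0.0
t 1.6 stand -0.11035662791883005 -0.315819243799241 0.27263371634063416 open 0.35769914555762694 F [ 0.4541 -0.8268 -0.1829]
turn [ 0.0003  0.0005 -0.0007]
(-0.0594, -0.062, 0.25) -> [1.2697 0.2518 0.1116]
(-0.0594, -0.062, 0.134) -> [1.2706 0.2512 0.6916]
```

```bash
python3 -m pendant '[[1,0.25,0.11,0,0,0,0.45],[1,0.25,0.11,0,0,0,0.45],[1,0.25,0.11,0,0,0,0.45],[1,0.25,0.11,0,0,0,0.45],[1,0.25,0.11,0,0,0,0.45],[1,0.25,0.11,0,0,0,0.45]]'
python3 -c "
from h import *
go((-.0594,-.062,.134),(-.0594,-.160,.134))"
```

```text
time_s: 2.2
position: [0.4728, -0.1356, 0.2502]
tcp_rot: [[0.205, 0.979, 0.0], [0.979, -0.205, -0.001], [-0.001, 0.001, -1.0]]
force: [-0.1, -0.9, 0.0]
opening: 0.279
grasp_force: 0.0
t 2.2 stand -0.06006202633461469 -0.11527640009971155 0.2501856747912086 open 0.2789606191561736 F [-0.0568 -0.861   0.0412]
turn [0.0002 0.0002 0.0001]
(-0.0594, -0.062, 0.134) -> [0.2667 0.003  0.5807]
(-0.0594, -0.16, 0.134) -> [-0.2233  0.0029  0.5811]
```

```bash
python3 -m pendant '[[0.27,0,0,0,0,0,0.45],[0.27,0,0,0,0,0,0.45],[0.27,0,0.2,0,0,0,0.45],[0.27,0,0.4,0,0,0,0.45],[0.27,0,0.5,0,0,0,0.45],[0.27,0,0.58,0,0,0,0.45],[0.27,0,0.58,0,0,0,0.45]]'
python3 - <<'E'
from h import *
from rig import capture
go((-.0594,-.14,.134),(-.0594,-.17,.134))
a=capture("side")[0][:,:,::-1][150:390,200:480]
cv2.imwrite("pics/side1.png",cv2.resize(a,None,fx=2.4,fy=2.4,interpolation=2))
E
```

```text
time_s: 2.9
position: [0.4823, -0.0847, 0.1325]
tcp_rot: [[0.209, 0.978, -0.003], [0.978, -0.209, 0.001], [0.0, -0.004, -1.0]]
force: [-1.0, 0.5, 0.1]
opening: 0.276
grasp_force: 0.0
t 2.9 stand -0.061286409687968106 -0.06353770208815206 0.13250901461100217 open 0.2757388041623587 F [-0.9724  0.5444  0.0593]
turn [-0.0011 -0.0001 -0.0012]
(-0.0594, -0.14, 0.134) -> [-0.3823  0.0108 -0.0076]
(-0.0594, -0.17, 0.134) -> [-0.5323  0.0113 -0.0076]
```

View pics/side1.png

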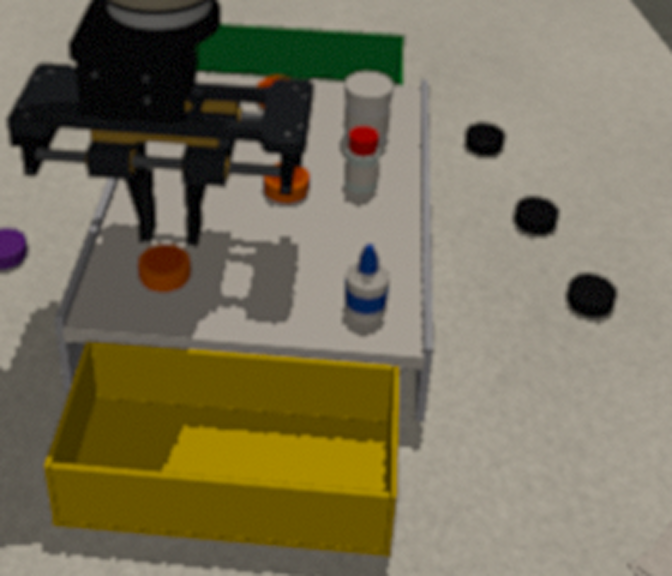

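The fingers (crop 147/193, 240) are behind the near lid (164,268) and straddle its centreline. Next I push it toward the bin.

```bash
python3 -m pendant '[[-0.05,0,0,0,0,0,0.45],[-0.1,0,0,0,0,0,0.45],[-0.15,0,0,0,0,0,0.45],[-0.2,0,0,0,0,0,0.45],[-0.25,0,0,0,0,0,0.45],[-0.3,0,0,0,0,0,0.45],[-0.35,0,0,0,0,0,0.45],[-0.4,0,0,0,0,0,0.45]]'
python3 -m pendant '[[-0.03,0,0,0,0,0,0.45],[-0.06,0,0,0,0,0,0.45],[-0.09,0,0,0,0,0,0.45],[-0.12,0,0,0,0,0,0.45],[-0.14,0,0,0,0,0,0.45],[-0.14,0,0,0,0,0,0.45]]'
python3 - <<'E'
from h import *
from rig import capture
go((-.0594,-.14,.23),(.0128,.04,.23),(.0128,.04,.134))
a=capture("side")[0][:,:,::-1][150:390,200:480]
cv2.imwrite("pics/side2.png",cv2.resize(a,None,fx=2.4,fy=2.4,interpolation=2))
E
```

```text
time_s: 3.75
position: [0.4665, -0.1615, 0.1343]
tcp_rot: [[0.205, 0.979, -0.0], [0.979, -0.205, 0.0], [0.0, -0.0, -1.0]]
force: [0.1, 0.5, -0.9]
opening: 0.277
grasp_force: 0.1
time_s: 4.35
position: [0.461, -0.1886, 0.1343]
tcp_rot: [[0.206, 0.979, 0.0], [0.979, -0.206, -0.0], [-0.0, 0.0, -1.0]]
force: [-0.9, -0.3, 0.5]
opening: 0.273
grasp_force: 0.0
t 4.35 stand -0.060752014433414846 -0.16964836482609444 0.1342529196592067 open 0.27293721700710943 F [-0.9062 -0.3032  0.4686]
turn [ 0.0001  0.     -0.0001]
(-0.0594, -0.14, 0.23) -> [ 0.1481  0.0068 -0.4788]
(0.0128, 0.04, 0.23) -> [ 1.0483  0.3674 -0.4788]
(0.0128, 0.04, 0.134) -> [1.0484 0.3673 0.0012]
```

View pics/side2.png

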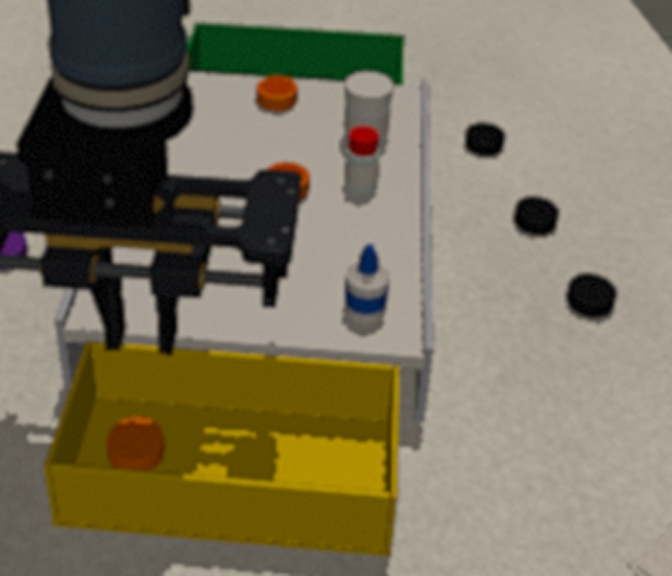

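The first lid is in the yellow bin (crop 135,443). A bracket at the end of the gripper's body hangs low (crop 270,295). Before passing over the bottles I'll check its height with the depth image.

```bash
python3 - <<'E'
from h import *
from rig import capture
im,d=capture("side");k=calibration("side")
v,u=np.mgrid[200:300,200:330];z=d[200:300,200:330]
p=np.stack([(u-k['mtx'][0,2])*z/k['mtx'][0,0],(v-k['mtx'][1,2])*z/k['mtx'][1,1],z],-1)@k['T'][:3,:3].T+k['T'][:3,3]
sx=(p[...,:2]-C)@X+.0608; sy=(p[...,:2]-C)@Y+.1696; h=p[...,2]-.0643
for lo,hi in((.03,.045),(.045,.06),(.06,.075),(.075,.085),(.085,.1)):
    m=(sx>lo)&(sx<hi)&(abs(sy)<.05)&(h>.012)&(z>0)
    print(lo,hi,m.sum(),'lowest above tips',np.sort(h[m])[:6],'sy',sy[m][np.argsort(h[m])[:6]])
E
```

```text
0.03 0.045 618 lowest above tips [0.0754 0.0756 0.0756 0.0757 0.0764 0.0766] sy [-0.0037  0.0048 -0.0325 -0.0349 -0.0361 -0.0358]
0.045 0.06 307 lowest above tips [0.0825 0.0828 0.0828 0.0833 0.0834 0.0834] sy [-0.0303 -0.0302  0.028  -0.0302  0.0271  0.0269]
0.06 0.075 437 lowest above tips [0.0827 0.0827 0.083  0.0831 0.0833 0.0834] sy [-0.029  -0.0303 -0.0298 -0.0307 -0.0307 -0.0306]
0.075 0.085 420 lowest above tips [0.0706 0.0714 0.0724 0.0726 0.0729 0.073 ] sy [-0.033  -0.0335 -0.0348 -0.0346 -0.021  -0.0231]
0.085 0.1 266 lowest above tips [0.0941 0.0945 0.0956 0.0962 0.0966 0.0969] sy [-0.0343 -0.0345 -0.036  -0.0348 -0.0335 -0.0352]
```

Nothing hangs below 70 mm above the tips, so it clears the 54 mm bottles. On to the middle lid.

```bash
python3 -m pendant '[[0.02,0,-0.25,0,0,0,0.45],[0.02,0,-0.48,0,0,0,0.45],[0.25,0.1,-0.48,0,0,0,0.45],[0.5,0.2,-0.48,0,0,0,0.45],[0.75,0.3,-0.48,0,0,0,0.45],[1,0.353,-0.48,0,0,0,0.45],[1,0.353,-0.48,0,0,0,0.45],[1,0.353,-0.48,0,0,0,0.45]]'
python3 - <<'E'
from h import *
from rig import capture
go((.010,.045,.23),(.010,.045,.134))
im=capture("side")[0][:,:,::-1]
for ct,a,m in blobs(im,(3,120,60),(17,255,255),60):
    w=ray("side",ct,.072)[:2]-C;print(ct,a,X@w,Y@w)
E
```

```text
time_s: 5.25
position: [0.5711, -0.0049, 0.23]
tcp_rot: [[0.201, 0.98, -0.001], [0.98, -0.201, -0.0], [-0.0, -0.001, -1.0]]
force: [0.4, -0.9, 0.4]
opening: 0.275
grasp_force: 0.0
t 5.25 stand 0.009268373360405743 0.03282032182295606 0.2299789936040767 open 0.27454442898629144 F [ 0.4179 -0.893   0.4452]
turn [-0.0002  0.0001  0.0014]
(0.01, 0.045, 0.23) -> [ 0.0609  0.0039 -0.0001]
(0.01, 0.045, 0.134) -> [0.061  0.0042 0.4799]
[503.4663 137.7785] 1291 0.4279065420264969 0.400583582868435
[314.8517 188.4163] 209 -0.006854293361900514 0.11772179303984977
[318.8462 225.7839] 273 0.012554189196997871 -0.004540222683913271
[256.1601 334.5244] 431 -0.04835067823233108 -0.2537785655270755
```

```bash
python3 -m pendant '[[0.07,0.004,0,0,0,0,0.45],[0.07,0.004,0.1,0,0,0,0.45],[0.07,0.004,0.25,0,0,0,0.45],[0.07,0.004,0.4,0,0,0,0.45],[0.07,0.004,0.48,0,0,0,0.45],[0.07,0.004,0.48,0,0,0,0.45]]'
python3 -m pendant '[[-0.06,0,0,0,0,0,0.45],[-0.12,0,0,0,0,0,0.45],[-0.18,0,0,0,0,0,0.45],[-0.24,0,0,0,0,0,0.45],[-0.3,0,0,0,0,0,0.45],[-0.36,0,0,0,0,0,0.45],[-0.42,0,0,0,0,0,0.45],[-0.48,0,0,0,0,0,0.45]]'
python3 - <<'E'
from h import *
from rig import capture
go((.008,-.17,.134))
im=capture("side")[0][:,:,::-1]
for ct,a,m in blobs(im,(3,120,60),(17,255,255),60):
    w=ray("side",ct,.072)[:2]-C;print(ct,a,X@w,Y@w)
E
```

```text
time_s: 5.9
position: [0.5734, 0.0057, 0.1322]
tcp_rot: [[0.208, 0.978, -0.004], [0.978, -0.208, 0.001], [-0.0, -0.005, -1.0]]
force: [0.3, -0.6, -0.9]
opening: 0.279
grasp_force: 0.0
time_s: 6.7
position: [0.5548, -0.0883, 0.1343]
tcp_rot: [[0.206, 0.979, 0.0], [0.979, -0.206, 0.0], [0.0, 0.0, -1.0]]
force: [0.2, 0.2, 0.0]
opening: 0.275
grasp_force: 0.2
t 6.7 stand 0.010491380413547448 -0.05218889595895079 0.13428272798360527 open 0.27543518030223246 F [0.1988 0.1555 0.0066]
turn [ 0. -0. -0.]
(0.008, -0.17, 0.134) -> [-0.5891 -0.0124  0.0014]
[503.592  137.7666] 1294 0.4282321268976317 0.4006896528262615
[312.7222 252.6988] 342 0.009361948481902901 -0.07863434664742713
[256.1827 334.4122] 427 -0.04835915541499871 -0.2535905945823938
```

The lid is cradled and moving with the fingers.

```bash
python3 -m pendant '[[-0.06,0,0,0,0,0,0.45],[-0.12,0,0,0,0,0,0.45],[-0.18,0,0,0,0,0,0.45],[-0.24,0,0,0,0,0,0.45],[-0.3,0,0,0,0,0,0.45],[-0.36,0,0,0,0,0,0.45],[-0.42,0,0,0,0,0,0.45],[-0.46,0,0,0,0,0,0.45]]'
python3 -m pendant '[[-0.03,0,0,0,0,0,0.45],[-0.06,0,0,0,0,0,0.45],[-0.09,0,0,0,0,0,0.45],[-0.12,0,0,0,0,0,0.45],[-0.12,0,0,0,0,0,0.45]]'
python3 - <<'E'
from h import *
from rig import capture
go((-.0065,.03,.23),(-.0065,.159,.23))
a=capture("side")[0][:,:,::-1]
for ct,ar,m in blobs(a,(3,120,60),(17,255,255),60): print(ct,ar)
cv2.imwrite("pics/side3.png",cv2.resize(a[150:390,200:480],None,fx=2.4,fy=2.4,interpolation=2))
E
```

```text
time_s: 7.55
position: [0.536, -0.1786, 0.1343]
tcp_rot: [[0.206, 0.979, 0.0], [0.979, -0.206, -0.0], [-0.0, 0.0, -1.0]]
force: [-0.0, 0.6, 0.8]
opening: 0.278
grasp_force: 0.1
time_s: 8.05
position: [0.5313, -0.2015, 0.1343]
tcp_rot: [[0.206, 0.979, 0.0], [0.979, -0.206, -0.0], [-0.0, 0.0, -1.0]]
force: [-0.1, -0.9, -0.4]
opening: 0.274
grasp_force: 0.0
t 8.05 stand 0.010701536133132563 -0.1678253797464562 0.13426540450154661 open 0.27358802214279926 F [-0.0667 -0.9444 -0.3774]
turn [ 0.0001  0.0001 -0.0002]
(-0.0065, 0.03, 0.23) -> [ 0.9889 -0.0863 -0.4789]
(-0.0065, 0.159, 0.23) -> [ 1.634  -0.0866 -0.4791]
[503.6519 137.756 ] 1287
[256.1558 334.693 ] 430
[304.5714 339.0907] 441
```

View pics/side3.png

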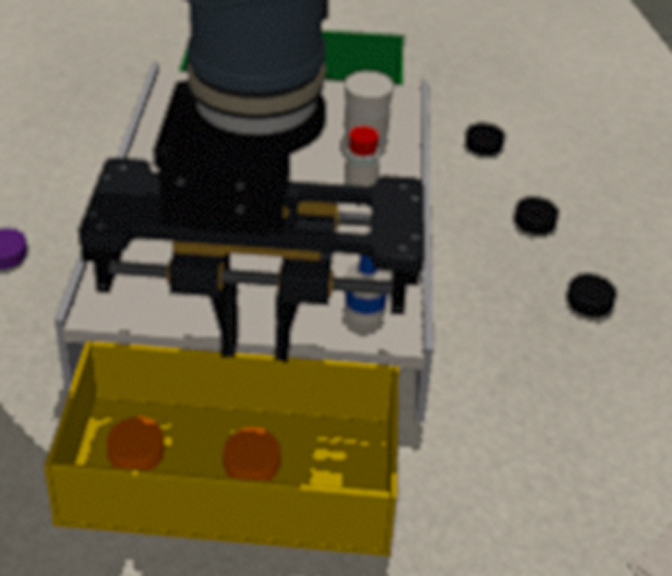

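Two lids are in the bin (crop 135,443 and 251,455) and the bottles are untouched. Now the last lid.

```bash
python3 -m pendant '[[0.02,0,-0.25,0,0,0,0.45],[0.02,0,-0.48,0,0,0,0.45],[0.25,-0.08,-0.48,0,0,0,0.45],[0.5,-0.08,-0.48,0,0,0,0.45],[0.75,-0.087,-0.48,0,0,0,0.45],[1,-0.087,-0.48,0,0,0,0.45],[1,-0.087,-0.48,0,0,0,0.45]]'
python3 -m pendant '[[0.2,0,0,0,0,0,0.45],[0.4,0,0,0,0,0,0.45],[0.6,0,0,0,0,0,0.45],[0.634,0,0,0,0,0,0.45],[0.634,0,0,0,0,0,0.45],[0.634,0,0,0,0,0,0.45]]'
python3 -c "
from h import *
go((-.0065,.159,.23),(-.0065,.159,.134))"
```

```text
time_s: 8.8
position: [0.5552, 0.0046, 0.2304]
tcp_rot: [[0.198, 0.98, 0.0], [0.98, -0.198, 0.002], [0.002, -0.0, -1.0]]
force: [-0.6, -1.2, 0.1]
opening: 0.276
grasp_force: 0.0
time_s: 9.4
position: [0.581, 0.1215, 0.23]
tcp_rot: [[0.206, 0.979, -0.001], [0.979, -0.206, -0.001], [-0.001, -0.001, -1.0]]
force: [0.1, -0.2, 0.3]
opening: 0.273
grasp_force: 0.0
t 9.4 stand -0.007065336656256153 0.15853953590166853 0.23002956183117632 open 0.272772791221291 F [ 0.0764 -0.2043  0.2715]
turn [-0.0002  0.0003 -0.    ]
(-0.0065, 0.159, 0.23) -> [0.0024 0.0028 0.0001]
(-0.0065, 0.159, 0.134) -> [0.0028 0.0032 0.4801]
```

```bash
python3 -m pendant '[[0,0,0.1,0,0,0,0.45],[0,0,0.22,0,0,0,0.45],[0,0,0.34,0,0,0,0.45],[0,0,0.44,0,0,0,0.45],[0,0,0.48,0,0,0,0.45],[0,0,0.48,0,0,0,0.45]]'
python3 -m pendant '[[-0.06,0,0,0,0,0,0.45],[-0.12,0,0,0,0,0,0.45],[-0.18,0,0,0,0,0,0.45],[-0.24,0,0,0,0,0,0.45],[-0.3,0,0,0,0,0,0.45],[-0.36,0,0,0,0,0,0.45],[-0.42,0,0,0,0,0,0.45],[-0.48,0,0,0,0,0,0.45]]'
python3 - <<'E'
from h import *
from rig import capture
go((-.0065,-.17,.134))
im=capture("side")[0][:,:,::-1]
for ct,a,m in blobs(im,(3,120,60),(17,255,255),60):
    w=ray("side",ct,.072)[:2]-C;print(ct,a,X@w,Y@w)
E
```

```text
time_s: 10.0
position: [0.5807, 0.1211, 0.1332]
tcp_rot: [[0.207, 0.978, -0.003], [0.978, -0.207, -0.0], [-0.001, -0.003, -1.0]]
force: [-0.7, -0.0, 1.1]
opening: 0.276
grasp_force: 0.0
time_s: 10.8
position: [0.5614, 0.0276, 0.1343]
tcp_rot: [[0.205, 0.979, -0.0], [0.979, -0.205, 0.0], [0.0, -0.0, -1.0]]
force: [0.2, 1.4, 0.6]
opening: 0.276
grasp_force: 0.2
t 10.8 stand -0.006924958492555207 0.0626186235919598 0.134266476755168 open 0.2757607211477091 F [0.1588 1.4467 0.6474]
turn [-0. -0.  0.]
(-0.0065, -0.17, 0.134) -> [-1.1631  0.0021  0.0013]
[503.5521 137.8023] 1295 0.4280864931354608 0.4004740910712432
[309.7549 212.1556] 257 -0.008028262294674599 0.035186027403697605
[256.1    334.2744] 430 -0.04851598614647694 -0.2533746926627625
[304.608  338.7887] 426 0.01685866554763419 -0.2542007937461903
```

```bash
python3 -m pendant '[[-0.06,0,0,0,0,0,0.45],[-0.12,0,0,0,0,0,0.45],[-0.18,0,0,0,0,0,0.45],[-0.24,0,0,0,0,0,0.45],[-0.3,0,0,0,0,0,0.45],[-0.36,0,0,0,0,0,0.45],[-0.42,0,0,0,0,0,0.45],[-0.48,0,0,0,0,0,0.45]]'
python3 -m pendant '[[-0.06,0,0,0,0,0,0.45],[-0.12,0,0,0,0,0,0.45],[-0.18,0,0,0,0,0,0.45],[-0.24,0,0,0,0,0,0.45],[-0.3,0,0,0,0,0,0.45],[-0.36,0,0,0,0,0,0.45],[-0.42,0,0,0,0,0,0.45],[-0.46,0,0,0,0,0,0.45]]'
python3 -m pendant '[[-0.03,0,0,0,0,0,0.45],[-0.06,0,0,0,0,0,0.45],[-0.09,0,0,0,0,0,0.45],[-0.12,0,0,0,0,0,0.45],[-0.15,0,0,0,0,0,0.45],[-0.18,0,0,0,0,0,0.45],[-0.2,0,0,0,0,0,0.45],[-0.2,0,0,0,0,0,0.45]]'
python3 - <<'E'
from h import *
from rig import capture
go((-.0065,-.17,.134))
a=capture("side")[0][:,:,::-1]
for ct,ar,m in blobs(a,(3,120,60),(17,255,255),60): print(ct,ar)
cv2.imwrite("pics/side4.png",cv2.resize(a[150:390,200:480],None,fx=2.4,fy=2.4,interpolation=2))
E
```

```text
time_s: 11.65
position: [0.5417, -0.0664, 0.1342]
tcp_rot: [[0.206, 0.979, 0.0], [0.979, -0.206, 0.0], [0.0, 0.0, -1.0]]
force: [0.0, -0.2, -0.3]
opening: 0.276
grasp_force: 0.1
time_s: 12.45
position: [0.5229, -0.1566, 0.1343]
tcp_rot: [[0.206, 0.979, 0.0], [0.979, -0.206, -0.0], [-0.0, 0.0, -1.0]]
force: [0.2, 0.6, -0.3]
opening: 0.277
grasp_force: 0.1
time_s: 13.25
position: [0.5148, -0.1952, 0.1343]
tcp_rot: [[0.206, 0.979, 0.0], [0.979, -0.206, -0.0], [-0.0, 0.0, -1.0]]
force: [-0.6, -0.3, -0.1]
opening: 0.273
grasp_force: 0.0
t 13.25 stand -0.006759714759661348 -0.1649786338015866 0.13426155444384044 open 0.2726068063559969 F [-0.5581 -0.3359 -0.1034]
turn [ 0.0001  0.0001 -0.0002]
(-0.0065, -0.17, 0.134) -> [-0.0252  0.0013  0.0013]
[503.7541 137.7766] 1289
[280.3568 334.6141] 241
[256.1468 334.7936] 436
[305.069  339.4714] 420
```

View pics/side4.png

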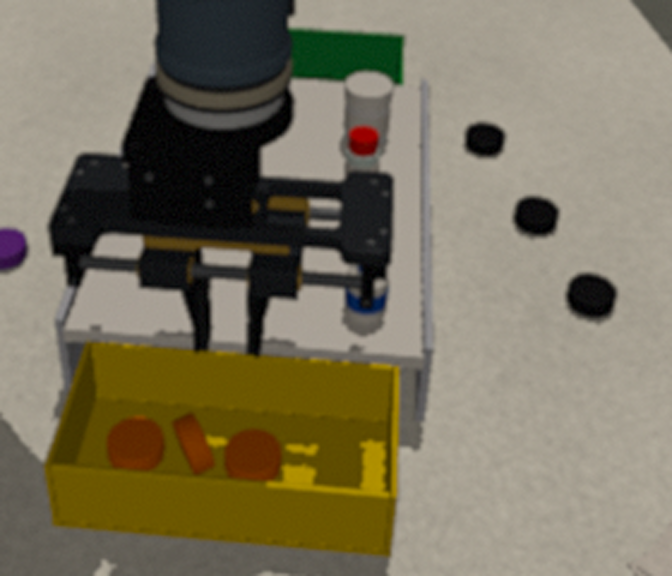

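All three lids are inside the bin. The third stands on edge between the other two (crop 193,443), well below the height limit. I'll retreat upward, then check they are at rest and that the bottles haven't moved.

```bash
python3 -m pendant '[[0,0,-0.2,0,0,0,0.45],[0,0,-0.4,0,0,0,0.45],[0,0,-0.6,0,0,0,0.45],[0,0,-0.7,0,0,0,0.45],[0,0,-0.7,0,0,0,0.45],[0,0,-0.7,0,0,0,0.45],[0,0,-0.7,0,0,0,0.45],[0,0,-0.7,0,0,0,0.45]]'
python3 - <<'E'
from h import *
from rig import capture,look_for
for i in range(2):
    a=capture("side")[0][:,:,::-1]
    print([(ct.round(1).tolist(),ar) for ct,ar,m in blobs(a,(3,120,60),(17,255,255),60)])
for t in("dropper","vial","jar"):print(t,[(np.round(r['extent']).astype(int).tolist(),round(r['conf'],2)) for r in look_for(t,"side")])
cv2.imwrite("pics/side5.png",cv2.resize(a[150:390,200:480],None,fx=2.4,fy=2.4,interpolation=2))
E
```

```text
time_s: 14.1
position: [0.5141, -0.194, 0.2726]
tcp_rot: [[0.205, 0.979, -0.003], [0.979, -0.205, 0.002], [0.001, -0.003, -1.0]]
force: [0.4, -0.5, -0.0]
opening: 0.275
grasp_force: 0.0
[([503.6, 137.8], np.int32(1290)), ([256.0, 334.5], np.int32(439)), ([282.7, 334.3], np.int32(294)), ([305.0, 339.4], np.int32(419))]
[([503.5, 137.8], np.int32(1288)), ([256.1, 334.5], np.int32(438)), ([282.8, 334.3], np.int32(291)), ([305.0, 339.3], np.int32(420))]
dropper [([344, 251, 363, 285], 0.93), ([219, 294, 367, 382], 0.5)]
vial [([345, 201, 355, 229], 0.72)]
jar [([342, 180, 361, 207], 0.63)]
```

View pics/side5.png

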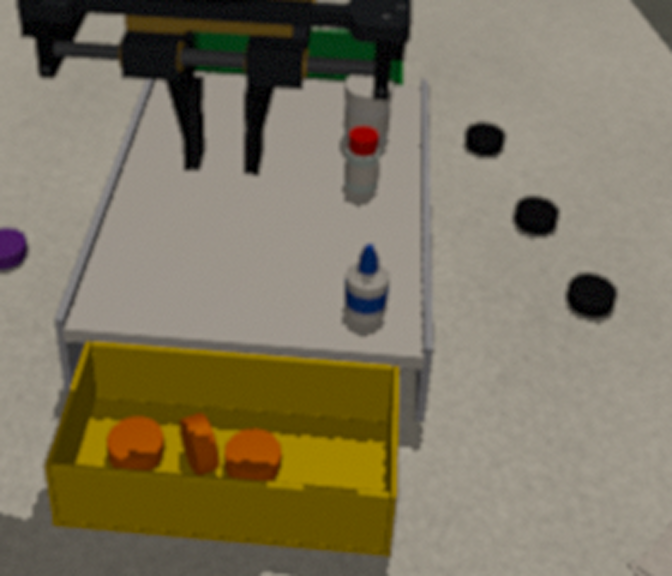

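The deck is clear apart from the three bottles, which haven't moved. The lids are in the bin at (135,443), (200,443) and (251,455). I'll wait a moment longer to be sure the tilted lid has settled.

```bash
python3 -m pendant '[[0,0,0,0,0,0,0.45],[0,0,0,0,0,0,0.45],[0,0,0,0,0,0,0.45],[0,0,0,0,0,0,0.45],[0,0,0,0,0,0,0.45],[0,0,0,0,0,0,0.45],[0,0,0,0,0,0,0.45],[0,0,0,0,0,0,0.45]]' >/dev/null
python3 -m pendant '[[0,0,0,0,0,0,0.45],[0,0,0,0,0,0,0.45],[0,0,0,0,0,0,0.45],[0,0,0,0,0,0,0.45],[0,0,0,0,0,0,0.45],[0,0,0,0,0,0,0.45],[0,0,0,0,0,0,0.45],[0,0,0,0,0,0,0.45]]' >/dev/null
python3 - <<'E'
from h import *
from rig import capture,bot
a=capture("side")[0][:,:,::-1]
b=[ct for ct,ar,m in blobs(a,(3,120,60),(17,255,255),60)];print(b)
if any(np.hypot(*(c-[282.8,334.3]))<.6 for c in b): print(bot.hand_in())
E
```

```text
[array([503.5582, 137.7787]), array([256.0457, 334.4932]), array([282.7133, 334.3311]), array([304.9834, 339.3744])]
the job is handed in; nothing more can be done
None
```

I swept all three orange lids off the stand into the yellow bin and handed the job in at about 16 s. They were at rest there in the last picture, with the dropper bottle, vial and jar unmoved; the hand-in returned no verdict.

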